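# Swing the cutting press beam over the die

## Robot

A 6-joint arm with a two-finger parallel gripper is mounted at the origin on the work surface. World frame = base frame: x ahead of the robot, y to its left, z up, the work surface at z = 0. Lengths are in m, angles in rad, forces in N, time in s.
With the tool pointing down it reaches from about 0.25 to 0.775 m from the base axis. Payload 4 kg.
Tool frame: the origin (TCP) lies between the finger pads; the fingertips stand 11 mm ahead of it and the grasp point (between the pads) lies 8 mm behind it (robot.tip_extent is the z of the fingertips in the tool frame, in m); z points along the fingers, y is the line along which they close (so a half turn about z gives the same grasp; the last joint's range is limited). The gripper opens to 94 mm and grips with 3 to 60 N. Pads are 16 mm wide; open, the fingers measure 119 mm over their backs; the gripper's body (75 mm by 177 mm) begins 78 mm behind the grasp point.
Start: joints at [1.159, 0.087, 1.371, -0, 1.684, -0.103], TCP at [0.167, 0.524, 0.217] pointing down, gripper open.
Joint ranges: [-3.1, 3.1], [-0.76, 2.03], [0.27, 2.55], [-1.08, 4.22], [0.17, 2.65], [-2.57, 2.57]. Speed limits (rad/s): [2.79, 2.79, 3.14, 3.14, 3.14, 3.14].

## Interface

Orientations are given as [roll, pitch, yaw] about the fixed x, y, z axes, in that order (R = Rz(yaw) Ry(pitch) Rx(roll)).
In Python, from bench import robot, imaging gives the robot as it stands.
- The arm moves only by the shell command python3 -m pendant 'ROWS'. ROWS is JSON, a list of rows, each a list of 7 numbers: the shift along the world's x, y, z in cm, then the turn, a rotation vector about the world's x, y, z in degrees, then the opening, from 0 (shut) to 1 (fully open). In form: [[dx, dy, dz, ax, ay, az, jaw], ...]. A call has 1 to 8 rows; each row shifts and turns the commanded pose from where the row before left it; what a row does not reach is not made up. A row lasts 1/10 s, in which the tool goes at most 50 mm and 8.59 degrees, less where a joint would pass 70% of its speed; a pose out of reach is approached as far as the arm can. A call is refused whole if a number of a shift passes 5 or a number of a turn 8.59, either way. A call with a gripper value outside its range is refused whole. The fingers move at their own pace and stop on an object; the grip force is fixed at half the most. Time passes only in rows, so rows that do not move let the fingers close. It gives the time, the measured TCP pose, the force, the opening and the grip force at its end, in the units of the state.
- robot.get_obs(): the state, without advancing time (a new reading comes with each control period).
- imaging.snapshot(name): name is "side" or "top" or "wrist"; returns the picture (400x640x3 uint8, red, green, blue); there is no depth.
- imaging.camera_params(name): a dict with "camera_matrix" (3x3 intrinsics, pixels), "R" (3x3) and "t" (3): a world point X has camera coordinates R X + t. Camera axes: x right, y down, z forward; pixel columns grow to the right and rows downward; lengths in m; the calibration is good to about 2 mm. A picture is of the moment at which its call begins: read the wrist's pose just before it. camera_params takes no time and is no camera call; for the wrist camera it gives the pose at the moment of the call.
- robot.close_job(): hands the job in; it is judged then, once.
The state is a dict: "time": time; "joint_positions": joint angles; "qvel": joint speeds; "joint_torque": joint torques, N m; "tool_pos": TCP position; "ee_rot": TCP orientation; "wrist_force": force on the tool from outside, world axes, zero at the start; "wrist_torque": the same for the moment, N m; "width": finger opening in m; "finger_force": force on a finger pad.
Only numpy, scipy, OpenCV 4.12 (cv2) and the standard library are available. Lean on these libraries where they do the work, as an engineer would, in place of code of your own. Each camera call takes 0.05 s, during which the arm holds its last target. There are 200 camera calls.

## Task

Swing the heavy beam of the cutting press from where it is parked to over the steel cutting die, bring it to rest centred over the die, take the hand away and watch for four seconds that it stays there untouched before you finish. The beam runs on by itself and bounces off a hand held still, so push it and catch it softly by the black sprung bumpers on its two sides, never fast or hard and never into its end stops, and keep off the yellow hood, whose buttons fire the press. Leave the die and everything else on the bench where it is.

Things in the scene. Friction and masses are not known exactly. Their poses are not given: they have to be found in the camera images.
- press: Swing-beam cutting press fixed to the bench: green bed 500 x 540 mm, white cutting block on it (top 90 mm above the bench) towards the robot, steel column at its back. Origin on the bench, on the column axis; x points from the block to the back, z up. The block lies 80 to 410 mm from the column along -x, with a 3 mm cork-coloured board on it. Place and yaw (+-0.15 rad) vary.
- beam: Heavy green beam hinged on the column. Origin on the hinge axis, 145 mm above the bench, at the underside of its steel striking plate; it reaches along its own -x. Head and plate 140 to 390 mm out, 150 mm wide, 145 to 227 mm above the bench, with nothing to grip. 20 kg nominal (hidden: 0.75 to 1.3 times); inertia about the hinge 1.33 kg m2 nominal with all it carries, felt as 14.7 kg at 300 mm.
- swing (a joint): Angle of the beam about the column, rad. 0: the beam points along the press's -x; positive: its nose turns towards the press's +y. A point r out on its centreline is at (-r cos a, +r sin a) in the press frame. End stops at +0.75 and -0.75; parked at +0.42 to +0.58. Bearing friction only 0.002 N m, damping 0.03 N m s/rad: it coasts a long way.
- bumper_left (a point): Point on the outer face of the black sprung safety bumper on the beam's +y side (the side away from the die at the start): 300 mm out from the hinge axis, 115 mm from the centreline when not pressed, 199 mm above the bench; axes as the beam's. The bumper is a flat bar parallel to the beam, 145 to 385 mm out, 179 to 219 mm above the bench. It yields straight inwards.
- bumper_right (a point): The same point on the same bumper on the beam's -y side, which leads when the beam swings towards the die. Each bumper gives way on springs of 350 N/m in all (little damping, no preload) for 18 mm, then it is solid: a beam that runs against a hand held still bounces back off it. The gap behind it is covered; it cannot be gripped.
- hood: Yellow hood on the top and nose of the beam, moving with it, with a black panel and two green firing buttons: not to be touched. 120 mm wide, 95 to 409 mm out from the hinge axis, its top 237 mm above the bench, the buttons' tops 247 mm; its nose is the front 18 mm. Origin and axes are the beam's.
- die: Steel cutting die of a heel pad: oval open frame 110 x about 76 mm, 32 mm high, 0.55 kg, loose on the board, long axis roughly along the press's x (yaw up to 0.3 rad). Origin at the centre of its underside, 93 mm above the bench; its top is 20 mm below the beam. It lies 260 to 300 mm in front of the column and 30 to 160 mm to the press's -y side.
- sole_tray: Black open tray 260 x 200 x 60 mm with two shoe soles, left of the press; bystander. Origin at the centre of its underside.
- orange_bottle: Orange plastic bottle, 64 mm diameter, 150 mm high, right of the press; bystander. Origin at the centre of its underside.
- white_bottle: White bottle with yellow cap, 76 mm diameter, 160 mm high, right of the press; bystander. Origin at the centre of its underside.
- glue_glass: Amber glass, 72 mm diameter, 85 mm high, right of the press; bystander. Origin at the centre of its underside.
- tape_roll: Roll of paper tape, 110 mm diameter, 24 mm high, lying flat at the front right; bystander. Origin at the centre of its underside.
- hammer: Hammer lying flat at the left, about 260 mm long, roughly along y; bystander. Origin near the middle of its length, on the bench.
- abrasive_block: Brick-red abrasive block 100 x 45 x 32 mm on the bench between the robot and the hammer; bystander. Origin at the centre of its underside.
Not all that is in view belongs to the job. Leave any orange look-alike of the die alone.

How it is judged:
On the way:
1. the beam stands centred over the die (within 25 mm), at rest and untouched, for 3 s (y of die in the frame of beam between -0.025 and 0.025 m and velocity of joint swing between -0.02 and 0.02 rad/s and contact force between anything else and beam below 0.1 N), for 3 s.
At the end, for the whole second after the job is handed in: The beam's centreline is within 25 mm of the die's centre, so that the die lies wholly under the striking plate; the beam is at rest (under 0.02 rad/s), nothing touches it, and the die lies where it was (10 mm) (all of step 1 and distance of die from where it was at the start of the episode below 0.01 m).
It fails at once if the beam is shoved or stopped with more than 15 N (contact force between anything else and beam above 15 N).
It fails at once if the yellow hood with the firing buttons is pressed (over 2 N) (contact force between anything else and hood above 2 N).
It fails at once if the beam runs into an end stop (value of joint swing above 0.735 rad or value of joint swing below -0.735 rad).
It fails at once if the beam swings faster than 1 rad/s (0.4 m/s at its nose) (velocity of joint swing above 1 rad/s or velocity of joint swing below -1 rad/s).
It fails at once if the die or something else on the bench is disturbed (distance of die from where it was at the start of the episode above 0.01 m or distance of any of sole_tray, orange_bottle, white_bottle, glue_glass, tape_roll, hammer, abrasive_block from where it was at the start of the episode above 0.02 m).
It also fails if it takes over 45 s, if anything falls off the work surface, if the arm or the gripper's body presses on something with over 40 N, if the wrist force passes 120 N, or if a joint passes its speed limit or range.

## Working session

There is one attempt and no reset: what is moved stays moved. The work goes in short steps, Python scripts to look and compute and a shell command to move; the robot and the scene stay as the last step left them, time stands still between calls to the robot, and variables do not carry over. Pictures are saved under pics/ and viewed, at most 10 in all, crops included, and the job is handed in when it is done.

```bash
mkdir -p pics
python3 - <<'E'
from bench import robot, imaging
import cv2
for n in("top","side"):
    cv2.imwrite(f"pics/{n}0.png",imaging.snapshot(n)[:,:,::-1])
    p=imaging.camera_params(n);print(n,p)
o=robot.get_obs();print(o);print(robot.tip_extent)
E
```

```text
top {'camera_matrix': array([[367.81459216,   0.        , 323.7845768 ],
       [  0.        , 367.81459216, 203.0352705 ],
       [  0.        ,   0.        ,   1.        ]]), 'R': array([[ 0.00692752, -0.99963229,  0.02621631],
       [-0.98135844, -0.01183159, -0.19182184],
       [ 0.19206148, -0.02439874, -0.98107955]]), 't': array([-0.03615034,  0.5089922 ,  1.52448822])}
side {'camera_matrix': array([[399.56789784,   0.        , 320.27688517],
       [  0.        , 399.56789784, 208.05358141],
       [  0.        ,   0.        ,   1.        ]]), 'R': array([[ 0.80866865, -0.58786612,  0.02164335],
       [-0.38532208, -0.55713208, -0.73561589],
       [ 0.44450187,  0.58652985, -0.67705305]]), 't': array([-0.39025806,  0.26296194,  1.36475663])}
{'time': 0.1, 'joint_positions': array([ 1.15891365e+00,  8.78746299e-02,  1.37207536e+00, -3.44844973e-05,
        1.68361500e+00, -1.03129605e-01]), 'qvel': array([ 1.30587168e-04, -4.55192268e-04, -3.32554853e-03, -9.33149349e-05,
       -6.66314996e-04,  8.66669811e-04]), 'joint_torque': array([ 1.93148408e-03, -3.41254449e+01, -3.03300011e+01,  7.18595157e-02,
        3.04271781e-02, -1.10288179e-04]), 'tool_pos': array([0.16697029, 0.52354798, 0.21543883]), 'ee_rot': array([-3.13962727e+00, -1.68955252e-04,  2.83283556e+00]), 'wrist_force': array([0.82235577, 0.06933025, 0.65123016]), 'wrist_torque': array([ 0.02055719, -0.00020997, -0.02066726]), 'finger_force': 0.0, 'width': 0.09387775951787844}
0.011
```

View pics/top0.png

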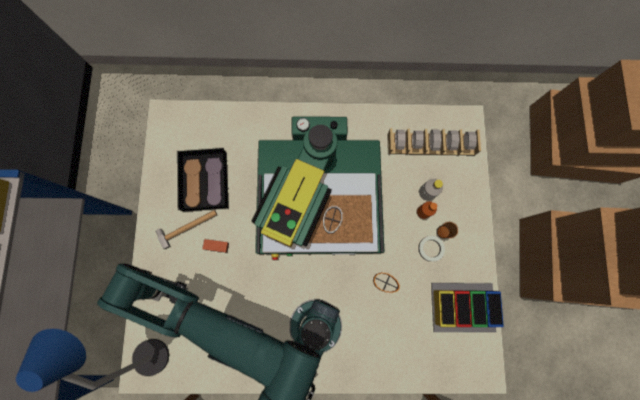

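View pics/side0.png

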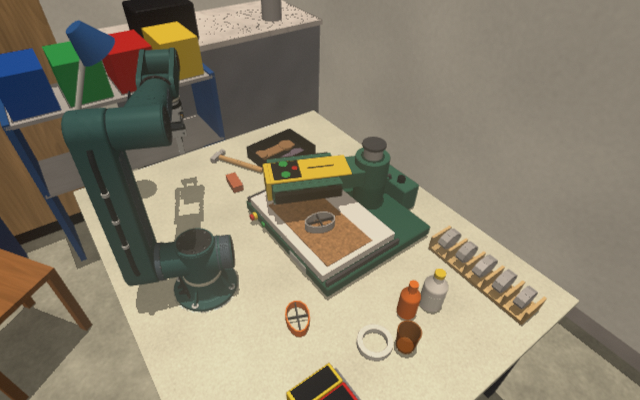

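The steel die is at top (333,219). The orange look-alike at (386,283) and the tape roll at (430,248) are the things it could be confused with, so I choose the steel one on the board. I'll check it in a close crop and measure.

```bash
cat > h.py <<'E'
import numpy as np,cv2
from bench import robot,imaging
def ray(n,px,z,P={}):
    p=P.setdefault(n,imaging.camera_params(n)); R,t=p["R"],p["t"]
    px=np.atleast_2d(np.float64(px)); d=np.c_[px,np.ones(len(px))]@np.linalg.inv(p["camera_matrix"]).T@R
    c=-R.T@t; return c+d*((z-c[2])/d[:,2])[:,None]
def proj(n,X):
    p=imaging.camera_params(n); q=(np.atleast_2d(X)@p["R"].T+p["t"])@p["camera_matrix"].T
    return q[:,:2]/q[:,2:]
def big(m):
    c,_=cv2.findContours(m.astype(np.uint8),cv2.RETR_EXTERNAL,cv2.CHAIN_APPROX_NONE)
    return max(c,key=cv2.contourArea)[:,0]
E
python3 - <<'E'
from h import *
t=imaging.snapshot("top"); h=cv2.cvtColor(t,cv2.COLOR_RGB2HSV)
crop=t[100:265,245:395]; cv2.imwrite("pics/crop.png",cv2.resize(crop[:,:,::-1],None,fx=3.6,fy=3.6,interpolation=cv2.INTER_CUBIC))
roi=np.zeros(t.shape[:2],bool); roi[100:265,245:395]=1
y=(abs(h[:,:,0].astype(int)-27)<6)&(h[:,:,1]>150)&(h[:,:,2]>120)&roi
c=big(cv2.morphologyEx(y.astype(np.uint8),cv2.MORPH_CLOSE,np.ones((15,15))))
r=cv2.minAreaRect(ray("top",c,0.237)[:,:2].astype(np.float32)); print("hood",r,cv2.boxPoints(r))
w=(h[:,:,1]<50)&(h[:,:,2]>130)&roi
c=big(w);e=cv2.approxPolyDP(c,4,True)[:,0];print(np.c_[e,ray("top",e,0.09)[:,:2]].round(3))
b=(h[:,:,0]<18)&(h[:,:,1]>90)&roi
c=big(b); e=cv2.approxPolyDP(c,3,True)[:,0];print(np.c_[e,ray("top",e,0.093)[:,:2]].round(3))
g=(abs(h[:,:,0].astype(int)-75)<15)&(h[:,:,1]>80)&roi
c=big(g); e=cv2.approxPolyDP(c,3,True)[:,0];print(np.c_[e,ray("top",e,0.07)[:,:2]].round(3))
print(ray("top",[333,219],0.109),ray("side",[320,222],0.109), ray("top",[320,134],0.33))
E
```

```text
hood ((0.4518902599811554, 0.10195736587047577), (0.1176716610789299, 0.36773642897605896), 66.3708724975586) [[ 0.25985545  0.12175149]
 [ 0.5967605  -0.02564272]
 [ 0.6439251   0.08216324]
 [ 0.30702     0.22955745]]
[[ 2.45e+02  1.00e+02  9.57e-01  3.18e-01]
 [ 2.45e+02  2.64e+02  2.48e-01  2.84e-01]
 [ 3.94e+02  2.64e+02  2.53e-01 -3.17e-01]
 [ 3.94e+02  1.55e+02  7.16e-01 -3.31e-01]
 [ 3.87e+02  1.54e+02  7.20e-01 -3.01e-01]
 [ 3.89e+02  1.27e+02  8.43e-01 -3.13e-01]
 [ 3.94e+02  1.31e+02  8.25e-01 -3.34e-01]
 [ 3.94e+02  1.00e+02  9.71e-01 -3.39e-01]]
[[ 3.08e+02  2.41e+02  3.43e-01  3.30e-02]
 [ 3.72e+02  2.41e+02  3.45e-01 -2.29e-01]
 [ 3.70e+02  1.96e+02  5.33e-01 -2.24e-01]
 [ 3.29e+02  1.95e+02  5.35e-01 -5.20e-02]]
[[ 3.78e+02  1.41e+02  7.85e-01 -2.67e-01]
 [ 3.46e+02  1.41e+02  7.83e-01 -1.26e-01]
 [ 3.45e+02  1.18e+02  8.90e-01 -1.22e-01]
 [ 3.07e+02  1.18e+02  8.87e-01  4.60e-02]
 [ 3.11e+02  1.26e+02  8.50e-01  2.80e-02]
 [ 3.04e+02  1.32e+02  8.22e-01  5.80e-02]
 [ 2.95e+02  1.27e+02  8.44e-01  9.80e-02]
 [ 2.98e+02  1.17e+02  8.91e-01  8.60e-02]
 [ 2.93e+02  1.18e+
[... 304 characters left out ...]
 6.52e-01  1.45e-01]
 [ 2.78e+02  1.73e+02  6.34e-01  1.66e-01]
 [ 2.84e+02  1.73e+02  6.34e-01  1.40e-01]
 [ 2.80e+02  1.85e+02  5.81e-01  1.56e-01]
 [ 2.73e+02  1.84e+02  5.85e-01  1.86e-01]
 [ 2.78e+02  1.88e+02  5.68e-01  1.64e-01]
 [ 2.64e+02  2.17e+02  4.43e-01  2.18e-01]
 [ 2.95e+02  1.57e+02  7.07e-01  9.50e-02]
 [ 3.20e+02  1.67e+02  6.63e-01 -1.30e-02]
 [ 3.22e+02  1.64e+02  6.77e-01 -2.20e-02]
 [ 3.25e+02  1.71e+02  6.46e-01 -3.50e-02]
 [ 3.73e+02  1.71e+02  6.49e-01 -2.42e-01]
 [ 3.76e+02  1.77e+02  6.22e-01 -2.55e-01]
 [ 3.80e+02  1.72e+02  6.45e-01 -2.72e-01]]
[[ 0.43173714 -0.06796203  0.109     ]] [[ 0.43321704 -0.06220319  0.109     ]] [[ 0.71003313 -0.0088233   0.33      ]]
```

View pics/crop.png

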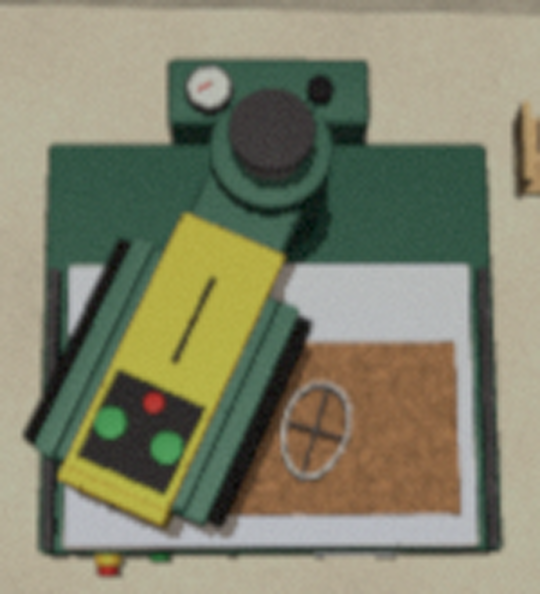

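The crop shows the steel oval die with its cross at crop (316,431), which is top px (332.8,219.7), on the cork board. The outer edge of the left bumper runs from crop (122,240) to (28,440). The hinge comes out at about (0.708,-0.010), from both the hood's back edge and the column top. I'll cross-check this with the bumpers and the press yaw.

```bash
cat >> h.py <<'E'
H=np.array([0.708,-0.010])
def beam(n="top",save=None):
    """angle of hood centreline (world), from yellow mask at z=.237, robust to nose: min-area-rect axis"""
    o=robot.get_obs(); t=imaging.snapshot(n); h=cv2.cvtColor(t,cv2.COLOR_RGB2HSV)
    if save: cv2.imwrite(save,t[:,:,::-1])
    roi=np.zeros(t.shape[:2],bool); roi[130:262,240:400]=1
    y=(abs(h[:,:,0].astype(int)-27)<6)&(h[:,:,1]>150)&(h[:,:,2]>120)&roi
    c=big(cv2.morphologyEx(y.astype(np.uint8),cv2.MORPH_CLOSE,np.ones((15,15))))
    r=cv2.minAreaRect(ray(n,c,0.237)[:,:2].astype(np.float32)); b=cv2.boxPoints(r)
    s=[b[1]-b[0],b[2]-b[1]]; d=max(s,key=np.linalg.norm); d=-d*np.sign(d[0])
    v=np.array(r[0])-H
    return o["time"],np.arctan2(d[1],-d[0]),np.arctan2(v[1],-v[0]),r[1]
E
python3 - <<'E'
from h import *
print(beam())
f=ray("top",[[262.2,252.5],[378.9,250.8]],.09);print("front",f,"yaw",np.arctan2(*(f[0]-f[1])[:2]))
def loc(p,a=.412):
    u=np.array([-np.cos(a),np.sin(a)]);n=np.array([np.sin(a),np.cos(a)]);q=p[:,:2]-H;return np.c_[q@u,q@n]
print("L",loc(ray("top",[[278.9,166.7],[252.8,222.2]],.219)),"R",loc(ray("top",[[331,190],[305.5,245]],.219)))
a=ray("top",[332.8,219.7],.125)[0];p=ray("top",[332.8,219.7],.109)[0];print("die",p,loc(p[None]))
E
```

```text
(0.15, np.float32(0.41318548), np.float64(0.41135459316557443), (0.11790967732667923, 0.3694379925727844))
front [[ 0.29460908  0.21738269  0.09      ]
 [ 0.30552237 -0.2567071   0.09      ]] yaw -0.023015392791187972
L [[0.14612377 0.10831983]
 [0.38218927 0.10459004]] R [[ 0.1475735  -0.11303237]
 [ 0.37901274 -0.11120876]]
die [ 0.4288409  -0.06715089  0.109     ] [[ 0.2329139  -0.16415584]]
```

```bash
python3 -m pendant '[[3,0,2,0,0,0,0],[4,0,1,0,0,0,0],[5,0,0,0,0,0,0],[5,-3,0,0,0,0,0],[5,-3,0,0,0,0,0],[5,-3,0,0,0,0,0],[4,-4,0,0,0,0,0],[2,-3,0,0,0,0,0]]'
```

```text
time: 1.0
tool_pos: [0.4735, 0.3792, 0.2453]
ee_rot: [-3.14, -0.0, 2.831]
wrist_force: [0.5, 0.3, -0.4]
width: 0.0335
finger_force: 0.0
```

```bash
python3 -m pendant '[[0,-2,-1,0,0,0,0],[0,-2.5,-1,0,0,0,0],[0,-2.5,-1,0,0,0,0],[0,-2,-1,0,0,0,0],[0,-1,-0.5,0,0,0,0],[0,-0.5,0,0,0,0,0],[0,0,0,0,0,0,0]]'; python3 -c "
from h import *
print(beam('top','pics/pre.png'));print(robot.get_obs()['tool_pos'],robot.get_obs()['width'])"
```

```text
time: 1.7
tool_pos: [0.4713, 0.2765, 0.2019]
ee_rot: [3.141, 0.0, 2.832]
wrist_force: [-0.5, 0.5, -0.1]
width: 0.0006
finger_force: 0.0
(1.7, np.float32(0.4071719), np.float64(0.4121174860718974), (0.1167042925953865, 0.3111274838447571))
[0.47140155 0.27702874 0.20210619] 0.0006921595851948681
```

View pics/pre.png

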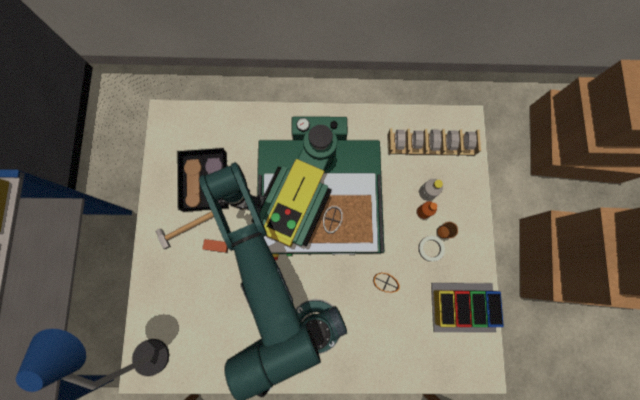

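```bash
python3 -m pendant '[[-0.24,-0.55,0,0,0,0,0],[-0.24,-0.55,0,0,0,0,0],[-0.24,-0.55,0,0,0,0,0],[-0.24,-0.55,0,0,0,0,0],[-0.08,-0.18,0,0,0,0,0],[-0.08,-0.18,0,0,0,0,0],[-0.08,-0.18,0,0,0,0,0],[-0.08,-0.18,0,0,0,0,0]]'; python3 -m pendant '[[-0.08,-0.18,0,0,0,0,0],[-0.08,-0.18,0,0,0,0,0],[-0.08,-0.18,0,0,0,0,0],[-0.08,-0.18,0,0,0,0,0]]'; python3 -m pendant '[[-0.08,-0.18,0,0,0,0,0],[-0.08,-0.18,0,0,0,0,0],[-0.08,-0.18,0,0,0,0,0],[-0.08,-0.18,0,0,0,0,0]]'; python3 -c "
from h import *
print(beam())"
```

```text
time: 2.55
tool_pos: [0.4583, 0.2472, 0.2015]
ee_rot: [3.141, -0.0, 2.833]
wrist_force: [-0.6, 0.3, -0.8]
width: 0.0004
finger_force: 0.0
time: 2.95
tool_pos: [0.4551, 0.24, 0.2015]
ee_rot: [3.141, 0.0, 2.833]
wrist_force: [-0.1, 1.1, -0.4]
width: 0.0005
finger_force: 0.3
time: 3.35
tool_pos: [0.4518, 0.2329, 0.2015]
ee_rot: [3.141, -0.0, 2.833]
wrist_force: [-0.5, 0.8, -0.4]
width: 0.0009
finger_force: 0.4
(3.35, np.float32(0.38176647), np.float64(0.3889920328840797), (0.11572317779064178, 0.31231680512428284))
```

```bash
python3 -m pendant '[[-0.08,-0.18,0,0,0,0,0],[-0.08,-0.18,0,0,0,0,0],[0,0,0,0,0,0,0]]';  python3 -c "
from h import *
print(beam())"; python3 -m pendant '[[0.1,0.3,0.3,0,0,0,0],[0.2,0.4,1,0,0,0,0],[0,0,2,0,0,0,0],[0,0,3,0,0,0,0],[0,0,2.5,0,0,0,0]]';  python3 -c "
from h import *
print(beam());print(robot.get_obs()['wrist_force'])"
```

```text
time: 3.7
tool_pos: [0.4503, 0.2288, 0.2015]
ee_rot: [-3.141, 0.0, 2.832]
wrist_force: [-0.1, -0.1, -0.7]
width: 0.0005
finger_force: 0.0
(3.7, np.float32(0.35246977), np.float64(0.3603706756005375), (0.11747755855321884, 0.3120611011981964))
time: 4.25
tool_pos: [0.4537, 0.2367, 0.2917]
ee_rot: [3.141, 0.001, 2.833]
wrist_force: [0.2, -0.2, 0.3]
width: 0.0006
finger_force: 0.0
(4.25, np.float32(0.29664707), np.float64(0.3046946421281252), (0.11734941601753235, 0.31208300590515137))
[0.32301435 0.31017057 2.58052231]
```

```bash
python3 -m pendant '[[0,-1.5,0.5,0,0,0,0],[0,-3,0.5,0,0,3,0],[0,-3.5,0,0,0,4,0],[0,-3.5,0,0,0,4,0],[0,-3.5,0,0,0,4,0],[0,-3.5,0,0,0,4,0],[0,-3.5,0,0,0,4,0],[0,-3.5,0,0,0,4,0]]'; python3 -m pendant '[[0,-3.5,0,0,0,0,0],[0,-3.5,0,0,0,0,0],[0,-3.5,0,0,0,0,0],[0,-3.5,0,0,0,0,0],[0,-2.5,0,0,0,0,0],[-0.5,-1.5,0,0,0,0,0],[-0.5,0,0,0,0,0,0]]';  python3 -c "
from h import *
print(beam('top','pics/mid.png'));print(robot.get_obs()['tool_pos'])"
```

```text
time: 5.1
tool_pos: [0.4523, -0.0207, 0.2982]
ee_rot: [3.141, -0.002, -2.977]
wrist_force: [0.6, 0.5, 0.2]
width: 0.0002
finger_force: 0.0
time: 5.8
tool_pos: [0.442, -0.2007, 0.2976]
ee_rot: [3.14, -0.003, -2.983]
wrist_force: [-0.1, 1.4, -0.2]
width: 0.0004
finger_force: 0.0
(5.8, np.float32(0.15325454), np.float64(0.15593229614855583), (0.11671274155378342, 0.3122350871562958))
[ 0.44162449 -0.19943777  0.29825645]
```

View pics/mid.png

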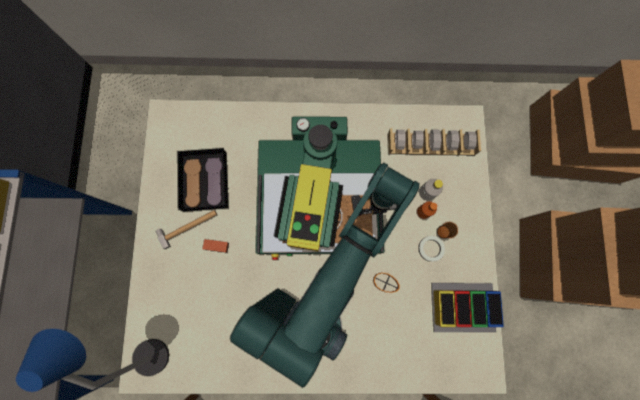

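```bash
python3 -m pendant '[[0,0,-1,0,0,0,0],[0,0,-2,0,0,0,0],[-0.3,0,-2.2,0,0,0,0],[-0.3,0,-2.2,0,0,0,0],[0,0,-1.5,0,0,0,0],[0,0,-0.7,0,0,0,0]]'; python3 -m pendant '[[0,0,0,0,0,0,0],[0,0,0,0,0,0,0],[0,0,0,0,0,0,0],[0,0,0,0,0,0,0],[0,0,0,0,0,0,0]]';  python3 -c "
from h import *
print(beam());o=robot.get_obs();print(o['tool_pos'],o['wrist_force'])"
```

```text
time: 6.45
tool_pos: [0.4367, -0.1974, 0.2013]
ee_rot: [3.139, -0.002, -2.978]
wrist_force: [0.7, -0.0, 0.2]
width: 0.0004
finger_force: 0.0
time: 6.95
tool_pos: [0.4377, -0.199, 0.2042]
ee_rot: [-3.141, 0.001, -2.979]
wrist_force: [-0.0, -0.1, -1.0]
width: 0.0005
finger_force: 0.0
(6.95, np.float32(0.047198787), np.float64(0.04945320436006505), (0.11646658927202225, 0.31104618310928345))
[ 0.43757252 -0.19890619  0.20401713] [-0.17101875  0.42972913  0.01605589]
```

```bash
python3 -m pendant '[[0,0.5,0,0,0,0,0],[0,0.7,0,0,0,0,0],[0,0.7,0,0,0,0,0],[0,0.5,0,0,0,0,0],[0,0.1,0,0,0,0,0],[0,0,0,0,0,0,0],[0,0,0,0,0,0,0],[0,0,0,0,0,0,0]]'; python3 -m pendant '[[0,0,0,0,0,0,0],[0,0,0,0,0,0,0],[0,0,0,0,0,0,0],[0,0,0,0,0,0,0],[0,0,0,0,0,0,0]]';  python3 -c "
from h import *
print(beam());o=robot.get_obs();print(o['tool_pos'],o['wrist_force'])"
```

```text
time: 7.8
tool_pos: [0.4373, -0.1739, 0.2035]
ee_rot: [3.142, -0.0, -2.979]
wrist_force: [-0.3, 1.1, -0.1]
width: 0.0004
finger_force: 0.0
time: 8.3
tool_pos: [0.4373, -0.1738, 0.2035]
ee_rot: [3.141, -0.0, -2.979]
wrist_force: [-0.7, 0.0, -0.9]
width: 0.0004
finger_force: 0.0
(8.3, np.float32(-0.057673052), np.float64(-0.06804159193985054), (0.31127214431762695, 0.11624878644943237))
[ 0.43734055 -0.17375581  0.20351149] [ 0.21020278 -0.06203032 -0.39532943]
```

```bash
python3 -m pendant '[[0,0,0,0,0,0,0],[0,0,0,0,0,0,0],[0.02,-0.12,0,0,0,0,0],[0.02,-0.12,0,0,0,0,0],[0.02,-0.12,0,0,0,0,0],[0.02,-0.12,0,0,0,0,0],[0.02,-0.12,0,0,0,0,0],[0.02,-0.12,0,0,0,0,0]]'; python3 -m pendant '[[0.02,-0.12,0,0,0,0,0],[0.02,-0.12,0,0,0,0,0],[0.02,-0.12,0,0,0,0,0]]';  python3 -c "
from h import *
print(beam());o=robot.get_obs();print(o['tool_pos'],o['wrist_force'],o['finger_force'])"
```

```text
time: 9.15
tool_pos: [0.4386, -0.1811, 0.2035]
ee_rot: [3.141, 0.0, -2.979]
wrist_force: [0.1, -0.4, -0.2]
width: 0.0006
finger_force: 0.0
time: 9.45
tool_pos: [0.4391, -0.1846, 0.2035]
ee_rot: [3.141, -0.0, -2.979]
wrist_force: [0.1, -0.2, -0.1]
width: 0.0006
finger_force: 0.0
(9.45, np.float32(-0.16416948), np.float64(-0.1606224562293237), (0.2446330338716507, 0.11586465686559677))
[ 0.43917883 -0.18478396  0.20346985] [ 1.6990308  -0.24852406  0.35683866] 0.0
```

```bash
python3 -m pendant '[[0.02,-0.12,0,0,0,0,0],[0.02,-0.12,0,0,0,0,0],[0.02,-0.12,0,0,0,0,0]]'; python3 -m pendant '[[0.02,-0.12,0,0,0,0,0],[0.02,-0.12,0,0,0,0,0],[0.02,-0.12,0,0,0,0,0]]';python3 -c "
from h import *
print(beam());o=robot.get_obs();print(o['tool_pos'],o['wrist_force'],o['finger_force'])"
```

```text
time: 9.8
tool_pos: [0.4399, -0.1884, 0.2036]
ee_rot: [-3.141, 0.0, -2.979]
wrist_force: [0.2, -0.9, 0.7]
width: 0.0007
finger_force: 0.3
time: 10.1
tool_pos: [0.4403, -0.1918, 0.2035]
ee_rot: [3.141, -0.0, -2.979]
wrist_force: [0.3, -0.2, -0.2]
width: 0.0003
finger_force: 0.1
(10.1, np.float32(-0.18989368), np.float64(-0.19311778493784876), (0.3113201856613159, 0.11607059836387634))
[ 0.44029685 -0.1919401   0.20347989] [ 0.63277516 -0.59827694 -0.57956347] 0.16362202819436789
```

```bash
python3 -m pendant '[[0.02,-0.12,0,0,0,0,0],[0.04,-0.2,0,0,0,0,0],[0.08,-0.5,0,0,0,0,0],[0.1,-0.8,0,0,0,0,0],[0.1,-0.5,0,0,0,0,0]]';python3 -c "
from h import *
print(beam());o=robot.get_obs();print(o['tool_pos'],o['wrist_force'],o['finger_force'])"; python3 -m pendant '[[0,-0.5,0,0,0,0,0],[0,0,0,0,0,0,0],[0,0,0,0,0,0,0],[0,0,0,0,0,0,0],[0,0,0,0,0,0,0],[0,0,0,0,0,0,0]]';python3 -c "
from h import *
print(beam('top','pics/rest.png'))"
```

```text
time: 10.65
tool_pos: [0.4438, -0.2138, 0.2035]
ee_rot: [-3.141, -0.0, -2.98]
wrist_force: [-0.2, -0.2, 0.2]
width: 0.0006
finger_force: 0.0
(10.65, np.float32(-0.18328378), np.float64(-0.19566037264108954), (0.3118550777435303, 0.11542629450559616))
[ 0.44387371 -0.21434879  0.20333059] [-0.06266701  0.47409223  0.43488346] 0.0
time: 11.3
tool_pos: [0.4437, -0.2178, 0.2035]
ee_rot: [3.142, 0.0, -2.979]
wrist_force: [0.3, 0.2, -0.3]
width: 0.0003
finger_force: 0.0
(11.3, np.float32(-0.187567), np.float64(-0.1939649848784265), (0.31092676520347595, 0.11582405865192413))
```

View pics/rest.png

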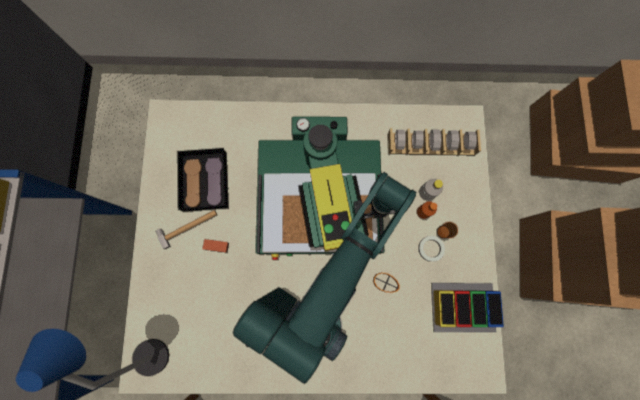

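The beam is standing over the die and the hand is clear of it. Now I'll watch for 4 s.

```bash
Z='nothing'; python3 -m pendant '[[0.1,-0.8,0,0,0,0,0],[0.1,-0.8,0,0,0,0,0],[0,0,0,0,0,0,0],[0,0,0,0,0,0,0],[0,0,0,0,0,0,0],[0,0,0,0,0,0,0],[0,0,0,0,0,0,0],[0,0,0,0,0,0,0]]' >/dev/null; python3 -m pendant '[[0,0,0,0,0,0,0],[0,0,0,0,0,0,0],[0,0,0,0,0,0,0],[0,0,0,0,0,0,0],[0,0,0,0,0,0,0],[0,0,0,0,0,0,0],[0,0,0,0,0,0,0],[0,0,0,0,0,0,0]]' >/dev/null; python3 -c "
from h import *
print(beam())"; python3 -m pendant '[[0,0,0,0,0,0,0],[0,0,0,0,0,0,0],[0,0,0,0,0,0,0],[0,0,0,0,0,0,0],[0,0,0,0,0,0,0],[0,0,0,0,0,0,0],[0,0,0,0,0,0,0],[0,0,0,0,0,0,0]]' >/dev/null; python3 -m pendant '[[0,0,0,0,0,0,0],[0,0,0,0,0,0,0],[0,0,0,0,0,0,0],[0,0,0,0,0,0,0],[0,0,0,0,0,0,0],[0,0,0,0,0,0,0],[0,0,0,0,0,0,0],[0,0,0,0,0,0,0]]'; python3 -c "
from h import *
print(beam())"; python3 -m pendant '[[0,0,0,0,0,0,0],[0,0,0,0,0,0,0],[0,0,0,0,0,0,0],[0,0,0,0,0,0,0],[0,0,0,0,0,0,0],[0,0,0,0,0,0,0],[0,0,0,0,0,0,0],[0,0,0,0,0,0,0]]'; python3 -c "
from h import *
print(beam(),beam())
t=imaging.snapshot('side');cv2.imwrite('pics/side1.png',t[:,:,::-1])"
```

```text
(12.95, np.float32(-0.19028728), np.float64(-0.19308885686485547), (0.3112194240093231, 0.11616895347833633))
time: 14.6
tool_pos: [0.4457, -0.2339, 0.2035]
ee_rot: [3.141, 0.0, -2.979]
wrist_force: [-0.2, 0.4, -0.3]
width: 0.0005
finger_force: 0.0
(14.6, np.float32(-0.19028728), np.float64(-0.1930220678152759), (0.31102612614631653, 0.11613750457763672))
time: 15.45
tool_pos: [0.4457, -0.2339, 0.2035]
ee_rot: [3.141, -0.0, -2.979]
wrist_force: [-0.9, -0.1, -0.7]
width: 0.0006
finger_force: 0.0
(15.45, np.float32(-0.18989368), np.float64(-0.19311778493784876), (0.3113201856613159, 0.11607059836387634)) (15.5, np.float32(-0.18989374), np.float64(-0.19311586543412468), (0.311023086309433, 0.11607059836387634))
```

View pics/side1.png

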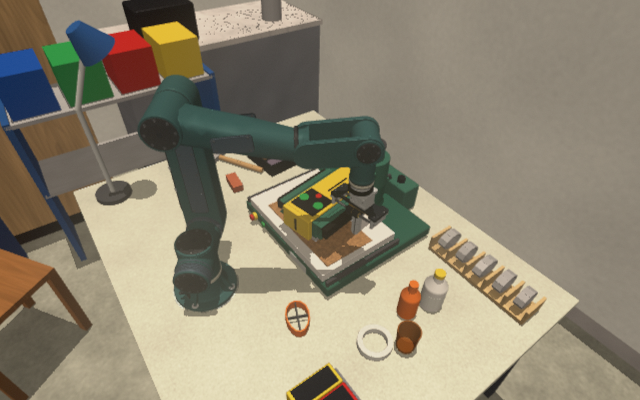

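The side view shows the hand clear of the right bumper at about (350,215), the beam over the die, and everything else where it was. The angle has held at -0.193 rad (die at -0.195) from 12.95 s to 15.5 s, and within 0.003 rad since 10.65 s. I'm handing in.

```bash
python3 -c "
from bench import robot
print(robot.close_job())"
```

```text
the job is handed in; nothing more can be done
None
```

I swung the beam over the steel die and caught it softly; it stayed untouched for over four seconds, centred to within about 3 mm by the camera, and I handed the job in at about 15.6 s; no verdict came back.

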